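Copy a rack fin's slant with a bevel gauge

ROBOT

A 6-joint arm with a two-finger parallel gripper is mounted at the origin on the work surface. World frame = base frame: x ahead of the robot, y to its left, z up, the work surface at z = 0. Lengths are in m, angles in rad, forces in N, time in s.
With the tool pointing down it reaches from about 0.225 to 0.875 m from the base axis. Payload 3.4 kg.
Tool frame: the origin (TCP) lies at the very end of the fingers, on their centre line; the grasp point (between the pads) lies behind it (r.grip_depth is the z of the grasp point in the tool frame, in m); z points along the fingers, y is the line along which they close (so a half turn about z gives the same grasp; the last joint's range is limited). The gripper opens to 85 mm and grips with 20 to 120 N. Pads are 22 mm wide; open, the fingers measure 114 mm over their backs; the gripper's body (76 mm by 85 mm) begins 54 mm behind the grasp point. The pads swing forward as they close: fully open they stand 13 mm farther back than shut.
Start: joints at [1.048, 0.276, 1.505, -0, 1.361, -0.121], TCP at [0.225, 0.529, 0.231] pointing down, gripper open.
Joint ranges: [-2.89, 2.89], [-0.75, 2.08], [0.22, 2.7], [-1.18, 4.32], [0.11, 2.71], [-2.7, 2.7]. Speed limits (rad/s): [2.57, 2.57, 3.14, 3.14, 3.14, 3.14].

INTERFACE

Orientations are given as a rotation vector (axis times angle).
In Python, from workcell import r, vision gives the robot as it stands. The module is installed in compiled form; this text tells all that it offers.
- The arm moves only by the tool move_arm, never from a script. Its argument "plan" is a list of rows, each a list of 4 numbers: the shift along the tool's x, y, z in cm, then the turn about the tool's z in degrees. In form: [[x, y, z, turn], ...]. A call has 1 to 12 rows; each row is the pose to reach, as a shift and turn from the pose commanded when the call began, along the tool's axes at that moment; what a row does not reach only later rows make up. A row lasts 1/8 s, in which the tool goes at most 62.5 mm and 10.7 degrees, less where a joint would pass 70% of its speed; a pose out of reach is approached as far as the arm can. A call with a gripper value outside its range is refused whole. "jaw" is the closure, from 0 (fully open) to 1 (shut), set as the call begins (left out, the last holds). The fingers move at their own pace and stop on an object; "newtons" is the grip in N (left out, the last holds). Time passes only in rows, so rows that repeat a pose let the fingers close. It gives the time, the measured TCP pose, the force, the opening and the grip force at its end, in the units of the state.
- r.read_state(): the state, without advancing time (a new reading comes with each control period).
- vision.camera(name): name is "side" or "top"; returns a dict with "frame" (420x560x3 uint8, blue, green, red), "camera_matrix" (3x3 intrinsics, pixels), "D" ([k1, k2, p1, p2, k3] as OpenCV has them; the pictures are not rectified), "R" (3x3) and "t" (3): a world point X has camera coordinates R X + t. Camera axes: x right, y down, z forward; pixel columns grow to the right and rows downward; lengths in m; the calibration is good to about 2 mm. A picture is of the moment at which its call begins. There is no depth.
- r.job_done(): hands the job in; it is judged then, once.
The state is a dict: "t": time; "joints": joint angles; "joint_velocities": joint speeds; "tau": joint torques, N m; "tool_pos": TCP position; "eef_rot": TCP orientation; "force": force on the tool from outside, world axes, zero at the start; "torque": the same for the moment, N m; "gripper_width": finger opening in m; "grasp_force": force on a finger pad.
Only numpy, scipy, OpenCV 4.12 (cv2) and the standard library are available. Lean on these libraries where they do the work, as an engineer would, in place of code of your own. Each camera call takes 0.05 s, during which the arm holds its last target. There are 200 camera calls.

TASK

Set the hinged fin of the display rack to the same slant as the fixed fin, using the bevel gauge. Press the gauge snugly home into the fixed fin's corner, stock along the rail and blade flush along the fin, and push its locking lever down flat there; then carry the locked gauge to the hinged fin's corner and slide it gently home along the rail, so that its blade swings that fin until it lies flush on the blade and no further, and leave the gauge seated there, still locked. Move the hinged fin only with the gauge, never with the gripper, press on the fins with no more than about 20 N, and leave the things round about alone.

Things in the scene. Friction and masses are not known exactly. Their poses are not given: they have to be found in the camera images.
- rail: Back rail fixed to the bench: pale batten 700 mm long, 26 wide, 16 high. Origin at bench level on its straight front face (towards the robot), half-way along. y runs along that face, x points square into the rail, away from the robot. The gauge's stock goes against this face.
- fin: Fixed fin: pale strip 125 mm long, 12 thick, 18 high, at either of two places 300 mm apart on the rail. Origin: where its inner face meets the rail's front face, bench level. Runs along its own -y; inner face is its plane x = 0, looking along its +x (to the rail's -y end), 84 to 106 degrees to the rail. A browner slip of unknown thickness, 3 to 9 mm, covers that face; the gauge bears on it.
- leaf_hinge (a point): Corner of the hinged fin, at bench level on the rail's front face, on the vertical hinge axis; axes as the rail's. The hinged fin's inner face (without its slip) passes through this point.
- leaf_mid (a point): Hinged fin, a strip like the fixed one with a steel hinge plate at its corner: middle of its inner face, 9 mm up, 62.5 mm from the corner. It runs along this frame's -y; the inner face looks along +x and carries a slip too, 3 to 9 mm thick, not as the other's. Same handed as the fixed fin: at the end the two fins are parallel.
- leaf (a joint): Inside angle of the hinged fin with the rail (rad): 0 folded on the rail's -y side, 1.57 square. Starts at 1.15 to 1.3, always too small. Stiff hinge (0.1 N m: about 1 N at the free end, 7 N or more near the corner) that stays where left and has no stop at the wanted angle: a hard push on the seated gauge drives it too far.
- bevel_grip (a point): Centre of the gauge's upright handle, the part to grasp: dark wooden block 22 mm thick (this x), 30 wide (y), 20 to 62 mm above the gauge's underside; centre 42 mm up, 97 mm along -y from the pivot. Gauge loose, 0.3 to 0.5 kg, flat on the bench. In use its +x side bears on the rail and its axes are the rail's; it starts within 0.4 rad of that.
- bevel_pivot (a point): Pivot of the gauge, 10.5 mm above its underside; axes as bevel_grip. The stock (bar 22 mm wide, 20 high, 125 long) runs along -y from it. The blade turns here with a round end of 11 mm radius that nestles into a corner, touching rail and slip together: seated, the pivot is 11 mm from both.
- blade_mid (a point): Middle of the steel blade: 22 mm wide, 7 thick, reaching 85 mm from the pivot, 7 to 14 mm above the gauge's underside. It runs along this frame's -y from the pivot; its -x edge is the one that lies on the fin.
- blade (a joint): Opening of the blade from the stock (rad): 0 folded on it, 1.57 square. Starts at 2.05 to 2.25, wider than any fin. Unlocked it turns lightly (0.03 N m: 0.3 N at its end) and stays where left. As the stock slides along the rail towards a fin, the blade's end meets the fin's slip first and the blade closes; when its round end stops firmly at the slip it lies flush.
- lever_tip (a point): Top of the pad (17 by 16 mm) at the free end of the locking lever, a steel lever on top of the stock, hinged 66 mm from the pivot, 26.5 mm up, beside the handle. Raised, its pad is 61 mm up and 38 mm from the pivot; flat, 30 mm up and 22 mm from the pivot: a finger pressing it down follows it towards the pivot.
- lever (a joint): Locking lever (rad): 0 raised, blade free; 0.8 pressed flat to its stop, blade locked firmly enough to turn the hinged fin. Stays where left. Takes 4 to 8 N at the pad.

How it is judged:
By the outcome, as a careful person would: the job done as asked, in the order asked, and still so for the second after the job is handed in, with the robot touching nothing.
It also fails if it takes over 72 s, if anything falls off the work surface, if the arm or the gripper's body presses on something with over 40 N, if the wrist force passes 120 N, or if a joint passes its speed limit or range.

## Working session

There is one attempt and no reset: what is moved stays moved. The work goes in short steps, Python scripts to look and compute and a tool call to move; the robot and the scene stay as the last step left them, time stands still between calls to the robot, and variables do not carry over. Pictures are saved under pics/ and viewed, at most 10 in all, crops included, and the job is handed in when it is done.

Besides the shell and the picture viewer there is one more tool, called as name(argument=value, ...) on one line, values as JSON. move_arm: Moves the arm, as the interface text tells. Its arguments: {"type":"object","properties":{"plan":{"type":"array"},"jaw":{"type":"number"},"newtons":{"type":"number"}},"required":["plan"]}

```bash
mkdir -p pics; python3 - <<'E'
from workcell import r, vision
import cv2,numpy as np
for n in("side","top"):
    c=vision.camera(n); cv2.imwrite(f"pics/{n}0.png",cv2.resize(c["frame"],None,fx=1.42,fy=1.42,interpolation=cv2.INTER_CUBIC))
    print(n,c["camera_matrix"].tolist(),np.round(c["D"],4),np.round(-c["R"].T@c["t"],3),np.round(c["R"],3).tolist())
print(r.grip_depth,r.read_state())
E
```

```text
side [[381.2477593047182, 0.0, 280.88745936116567], [0.0, 381.2477593047182, 205.474791909075], [0.0, 0.0, 1.0]] [-0.0154  0.      0.      0.      0.    ] [ 0.249 -0.394  0.42 ] [[0.861, -0.508, 0.018], [-0.252, -0.457, -0.853], [0.441, 0.73, -0.522]]
top [[497.81546865927277, 0.0, 278.3901752304031], [0.0, 497.81546865927277, 209.22091555545515], [0.0, 0.0, 1.0]] [0.0418 0.     0.     0.     0.    ] [0.4   0.098 1.   ] [[0.026, -0.999, 0.029], [-0.99, -0.03, -0.139], [0.14, -0.025, -0.99]]
-0.0187 {'t': 0.1, 'joints': array([ 1.04800000e+00,  2.76509184e-01,  1.50602390e+00, -8.15633905e-06,
        1.36069368e+00, -1.20993045e-01]), 'joint_velocities': array([-0.00091495, -0.00162474, -0.0021852 , -0.00134067, -0.00014046,
        0.00056148]), 'tau': array([ 2.77917738e-03, -4.17697549e+01, -2.46404296e+01, -1.09212631e-04,
        5.75910788e-03, -2.93539870e-05]), 'tool_pos': array([0.22463315, 0.52878546, 0.23053216]), 'eef_rot': array([-6.26809514e-01, -3.07790641e+00,  2.43858208e-03]), 'force': array([-0.29950056, -0.01254259, -0.30593484]), 'torque': array([-0.04240227, -0.02475026, -0.04487134]), 'grasp_force': 0.0, 'gripper_width': 0.0851720926964436}
```

View pics/top0.png

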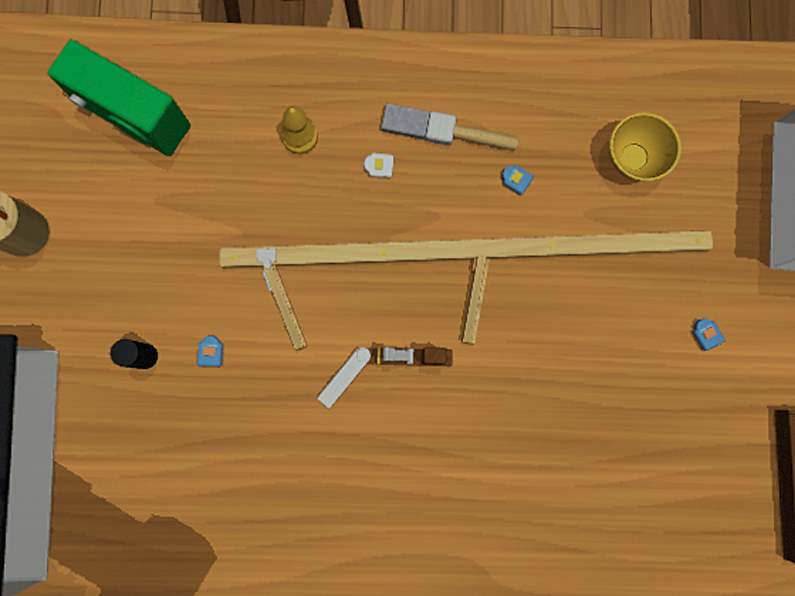

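View pics/side0.png

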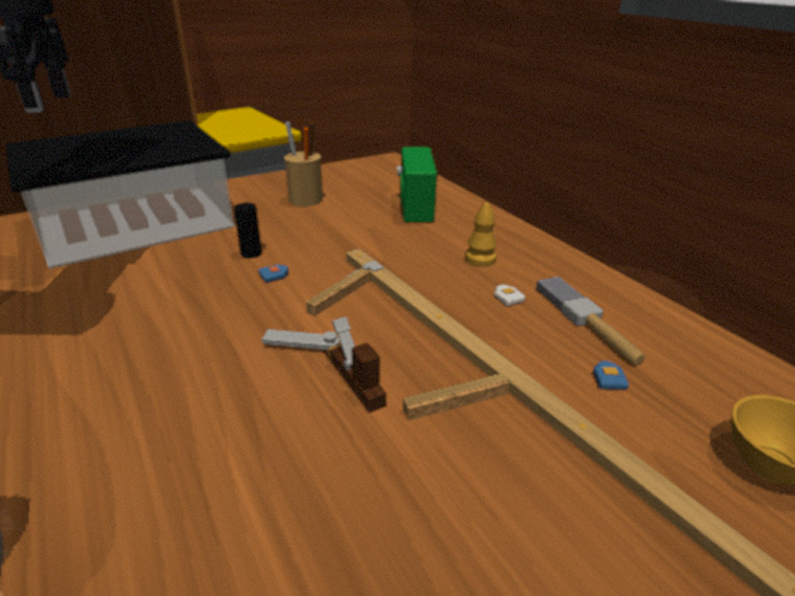

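Top view: the rail runs from (220,258) to (711,241). The hinge is at (267,258), with the hinged fin running to (299,347). The fixed fin's corner is at (482,258) and its end at (470,342). The gauge pivot is at (363,355), the handle at (436,356) and the blade end at (324,402). Next I'll zoom in for accuracy.

```bash
cat > h.py <<'E'
from workcell import r, vision
import cv2,numpy as np
def ray(c,px,z):
    u=cv2.undistortPoints(np.array(px,float).reshape(-1,1,2),c["camera_matrix"],np.array(c["D"],float)).reshape(-1,2)
    d=np.c_[u,np.ones(len(u))]@c["R"]; o=-c["R"].T@c["t"]
    return (o+d*((z-o[2])/d[:,2])[:,None])[:,:2]
def crop(name,x0,y0,w,h,out):
    c=vision.camera(name); f=800/w
    cv2.imwrite(out,cv2.resize(c["frame"][y0:y0+h,x0:x0+w],None,fx=f,fy=f,interpolation=cv2.INTER_CUBIC)); return c
E
python3 -c "
from h import *
crop('top',160,160,200,140,'pics/t1.png')"
```

```text
(no output)
```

View pics/t1.png

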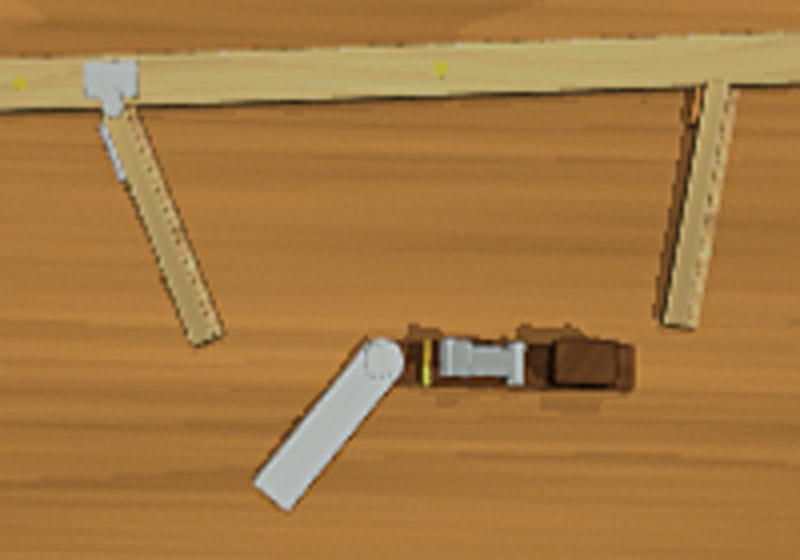

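Crop: the pivot is at (381,360) and the handle top at (586,363). The fixed slip's outer edge runs (736,88)-(697,326), the hinged one (136,112)-(222,335). The rail's front edge runs (0,111)-(800,82).

```bash
python3 - <<'E'
from h import *
c=vision.camera('top')
def P(l,z): return ray(c,[(x/4+160,y/4+160) for x,y in l],z)
rail=P([(0,111),(800,83)],.016); fx=P([(736,88),(697,326)],.018); hg=P([(136,112),(222,335)],.018)
piv=P([(381,360)],.014); hd=P([(586,363)],.062); end=P([(634,366)],.02); bl=P([(272,496)],.014)
np.set_printoptions(precision=4,suppress=True)
print("rail",rail); d=rail[0]-rail[1]; d/=np.linalg.norm(d); print("rail yaw",np.arctan2(-d[0],d[1]))
for n,f in(("fix",fx),("hinge",hg)):
    v=f[1]-f[0]; v/=np.linalg.norm(v); print(n,f.tolist(),"ang",np.degrees(np.arccos(v@-d)))
    s,t=np.linalg.solve(np.c_[d,-v],f[0]-rail[1]); print(" corner",rail[1]+s*d)
print("piv",piv,"hd",hd,"end",end,"bl",bl)
g=piv[0]-hd[0]; print("dist",np.linalg.norm(g),"gauge yaw",np.arctan2(-g[0],g[1])); g=piv[0]-end[0]; print(np.linalg.norm(g),np.arctan2(-g[0],g[1]))
s=r.read_state()
R=cv2.Rodrigues(s["eef_rot"])[0]; print(s["tool_pos"],R)
E
```

```text
rail [[ 0.5756  0.3101]
 [ 0.6027 -0.0898]]
rail yaw 0.06772550834874508
fix [[0.5986933354160571, -0.057141416410160406], [0.47822455177792633, -0.03875681308563886]] ang 102.55728241790433
 corner [ 0.6005 -0.0574]
hinge [[0.5768740716008902, 0.24267549347687437], [0.467114291851399, 0.19517600036330932]] ang 70.47942068980225
 corner [0.58  0.244]
piv [[0.4573 0.1169]] hd [[0.4558 0.0196]] end [[ 0.4575 -0.0076]] bl [[0.3897 0.1678]]
dist 0.09734935047970912 gauge yaw -0.015003013090252723
0.1245214571287528 0.0017893827927741937
[0.2247 0.5289 0.2308] [[-0.9204  0.3911 -0.0006]
 [ 0.3911  0.9204 -0.0009]
 [ 0.0002 -0.0011 -1.    ]]
```

move_arm(plan=[[-41.2,-37.8,10,67.3],[-41.2,-37.8,10,67.3],[-41.2,-37.8,10,67.3],[-41.2,-37.8,10,67.3],[-41.2,-37.8,10,67.3],[-41.2,-37.8,10,67.3],[-41.2,-37.8,10,67.3],[-41.2,-37.8,10,67.3],[-41.2,-37.8,10,67.3],[-41.2,-37.8,10,67.3],[-41.2,-37.8,10,67.3],[-41.2,-37.8,10,67.3]], jaw=0)

```text
t: 1.7
tool_pos: [0.4556, 0.0215, 0.1314]
eef_rot: [-2.225, -2.216, -0.0]
force: [0.6, -0.4, 0.3]
gripper_width: 0.0854
grasp_force: 0.0
```

move_arm(plan=[[0,0,5,0],[0,0,10.3,0],[0,0,10.3,0],[0,0,10.3,0]])

```text
t: 2.2
tool_pos: [0.4572, 0.021, 0.0297]
eef_rot: [2.225, 2.216, 0.002]
force: [0.4, -0.4, 0.7]
gripper_width: 0.0851
grasp_force: 0.0
```

move_arm(plan=[[0,0,0,0],[0,0,0,0],[0,0,0,0],[0,0,0,0],[0,0,0,0],[0,0,0,0]], jaw=1, newtons=50)

```text
t: 2.95
tool_pos: [0.4568, 0.0201, 0.0289]
eef_rot: [2.227, 2.214, 0.001]
force: [-0.6, 0.3, 6.1]
gripper_width: 0.0216
grasp_force: 52.3
```

move_arm(plan=[[0,0,-3,0],[0,0,-6,0],[-5,3,-6,-2],[-10,6,-6,-4.2],[-15,9,-6,-4.2],[-20,12,-6,-4.2],[-23.9,13.7,-6,-4.2],[-23.9,13.7,-6,-4.2],[-23.9,13.7,-6,-4.2],[-23.9,13.7,-6,-4.2]])

```text
t: 4.2
tool_pos: [0.5908, -0.2181, 0.0877]
eef_rot: [-2.142, -2.295, 0.001]
force: [0.2, -0.1, -3.9]
gripper_width: 0.0213
grasp_force: 50.9
```

```bash
python3 -c "
from h import *
c=crop('top',260,150,180,130,'pics/t2.png')
s=r.read_state();print(s['tool_pos'],s['eef_rot'],s['force'],s['torque'])"
```

```text
[ 0.5911087  -0.21816796  0.08796302] [-2.14262485e+00 -2.29548488e+00  3.09017034e-04] [ 0.55057886  0.2717617  -3.97723104] [-0.18659974  0.01401151 -0.00225628]
```

View pics/t2.png

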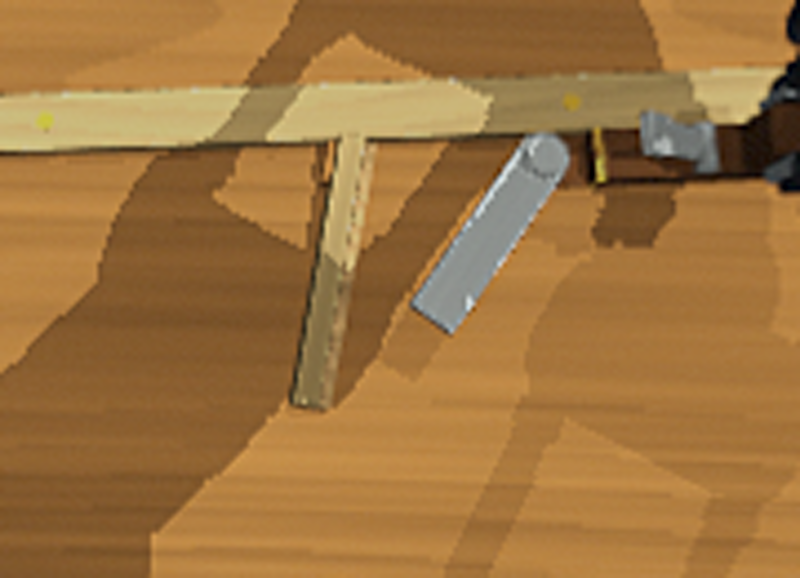

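The picture shows the lifted gauge right of the fixed fin: pivot at (545,157), blade end at (432,315), clear of the slip. I'll lower it and approach the rail.

move_arm(plan=[[0,0,3,0],[0,0,5,0],[0,0,5.9,0],[0,0,5.9,0],[0,0,5.9,0]])

```text
t: 4.88
tool_pos: [0.5924, -0.2194, 0.0299]
eef_rot: [2.143, 2.295, 0.001]
force: [0.0, 0.6, -3.3]
gripper_width: 0.0213
grasp_force: 51.2
```

move_arm(plan=[[0,0.3,0,0],[0,0.5,0,0],[0,0.6,0,0],[0,0.6,0,0]])

```text
t: 5.38
tool_pos: [0.598, -0.2191, 0.0292]
eef_rot: [-2.145, -2.295, -0.0]
force: [-0.3, -0.1, -3.8]
gripper_width: 0.0217
grasp_force: 51.2
```

move_arm(plan=[[0,0,0.08,0],[0,0.1,0.08,0],[0,0.2,0.08,0],[0,0.2,0.08,0]])

```text
t: 5.88
tool_pos: [0.5995, -0.219, 0.0289]
eef_rot: [-2.144, -2.295, 0.001]
force: [-4.0, -0.4, 4.4]
gripper_width: 0.0216
grasp_force: 52.2
```

move_arm(plan=[[0,0.1,0,0],[0,0.1,0,0]])

```text
t: 6.12
tool_pos: [0.6006, -0.2189, 0.0289]
eef_rot: [-2.144, -2.295, 0.001]
force: [-4.5, 0.5, 5.3]
gripper_width: 0.0213
grasp_force: 52.5
```

move_arm(plan=[[0,0.1,-0.03,0],[0,0.1,-0.03,0]])

```text
t: 6.38
tool_pos: [0.6021, -0.2188, 0.0289]
eef_rot: [2.145, 2.295, 0.0]
force: [-3.5, -0.7, 4.3]
gripper_width: 0.0215
grasp_force: 52.3
```

move_arm(plan=[[0,0.1,0,0],[0,0.1,0,0]])

```text
t: 6.62
tool_pos: [0.6025, -0.2188, 0.0289]
eef_rot: [-2.144, -2.295, 0.001]
force: [-5.0, -0.3, 5.8]
gripper_width: 0.0217
grasp_force: 52.5
```

move_arm(plan=[[0,0.1,-0.05,0],[0,0.2,-0.05,0],[0,0.2,-0.05,0]])

```text
t: 7.0
tool_pos: [0.6026, -0.2187, 0.0289]
eef_rot: [-2.142, -2.293, 0.005]
force: [-8.1, -1.7, 6.0]
gripper_width: 0.0215
grasp_force: 52.6
```

move_arm(plan=[[0,0.1,0,0],[0,0.1,0,0]])

```text
t: 7.25
tool_pos: [0.6026, -0.2187, 0.029]
eef_rot: [-2.141, -2.292, 0.007]
force: [-9.9, -2.1, 6.8]
gripper_width: 0.0212
grasp_force: 52.8
```

move_arm(plan=[[0,-0.15,-0.05,0],[0.7,-0.15,-0.05,0],[1.4,-0.15,-0.05,0],[2.1,-0.15,-0.05,0],[2.8,-0.15,-0.05,0],[3.5,-0.15,-0.05,0],[4.2,-0.15,-0.05,0],[4.7,-0.15,-0.05,0],[4.7,-0.15,-0.05,0]])

```text
t: 8.38
tool_pos: [0.5995, -0.173, 0.0291]
eef_rot: [-2.144, -2.295, 0.006]
force: [-6.1, -4.3, 2.7]
gripper_width: 0.0209
grasp_force: 52.2
```

move_arm(plan=[[0.2,0,0,0],[0.3,0,0,0],[0.3,0,0,0]])

```text
t: 8.75
tool_pos: [0.5994, -0.1708, 0.0292]
eef_rot: [-2.144, -2.296, 0.007]
force: [-6.5, -6.2, 2.1]
gripper_width: 0.0213
grasp_force: 52.0
```

move_arm(plan=[[0.15,-0.1,0,0],[0.3,-0.1,0,0],[0.4,-0.1,0,0],[0.4,-0.1,0,0]])

```text
t: 9.25
tool_pos: [0.5991, -0.1664, 0.0292]
eef_rot: [2.145, 2.295, -0.004]
force: [-4.5, -5.8, 1.1]
gripper_width: 0.021
grasp_force: 51.8
```

move_arm(plan=[[0.1,0,0,0],[0.2,0,0,0],[0.2,0,0,0]])

```text
t: 9.62
tool_pos: [0.599, -0.1653, 0.0292]
eef_rot: [2.143, 2.295, -0.005]
force: [-4.8, -7.2, 0.6]
gripper_width: 0.0215
grasp_force: 51.7
```

move_arm(plan=[[0.1,0,0,0],[0.2,0,0,0],[0.2,0,0,0]])

```text
t: 10.0
tool_pos: [0.599, -0.1652, 0.0295]
eef_rot: [2.141, 2.294, -0.008]
force: [-5.7, -12.2, 0.5]
gripper_width: 0.0213
grasp_force: 51.7
```

```bash
python3 -c "
from h import *
c=crop('top',280,160,140,100,'pics/t3.png')
s=r.read_state();print(s['tool_pos'],s['eef_rot'],s['force'],s['torque'])"
```

```text
[ 0.5990061  -0.16515124  0.02947239] [ 2.14139137  2.29350851 -0.00837292] [ -6.07943846 -12.07406684   1.641431  ] [-1.73540611  1.06650003 -0.12685845]
```

View pics/t3.png

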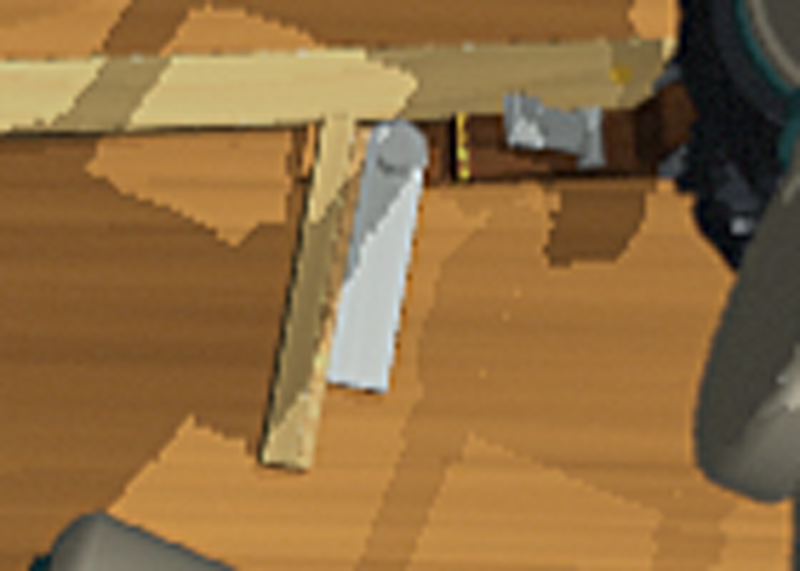

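The picture shows the blade by the slip: blade left edge (368,165)-(328,382), slip edge about (360,130)-(316,440). There may be a small gap at the corner, so I'll check the angles.

```bash
cat > ang.py <<'E'
from h import *
c=vision.camera('top'); hsv=cv2.cvtColor(c["frame"],cv2.COLOR_BGR2HSV)
np.set_printoptions(precision=4,suppress=True)
F=c["frame"].astype(int)
for y in range(182,246,4):
    print(y,[f"{a[2]-a[0]}/{a.sum()//3}" for a in F[y,324:358]])
E
python3 ang.py
```

```text
182 ['54/62', '52/63', '50/62', '52/63', '56/62', '52/65', '66/74', '43/54', '43/55', '52/55', '134/138', '70/64', '74/137', '89/168', '89/165', '83/160', '87/159', '83/171', '81/117', '82/113', '67/117', '9/116', '-8/161', '-5/188', '-3/147', '-4/148', '-3/149', '-5/154', '3/120', '31/55', '51/28', '53/45', '50/50', '58/47']
186 ['114/118', '111/120', '113/118', '111/121', '112/119', '114/123', '110/115', '79/80', '70/67', '119/124', '128/133', '44/69', '88/168', '86/163', '85/158', '85/156', '86/161', '76/122', '97/149', '99/146', '2/158', '-6/160', '-1/143', '0/149', '-2/146', '-1/147', '2/143', '0/147', '0/149', '-7/151', '10/136', '85/63', '76/77', '53/45']
190 ['117/126', '117/126', '118/127', '119/125', '118/128', '121/126', '98/100', '84/85', '86/82', '106/102', '45/59', '85/175', '87/162', '84/158', '83/153', '85/159', '85/148', '98/154', '79/108', '22/124', '-7/150', '-1/147', '-1/155', '-1/129', '0/121', '-1/129', '-2/123', '-1/144', '-2/211', '-13/221', '71/36', '78/72', '78/73', '45/43']
194 ['115/126', '117/124', '117/126', '117/125', '117/125', '118/128', '83/79', '87/
[... 3792 characters left out ...]
57', '84/148', '81/145', '81/146', '81/149', '86/144', '90/166', '89/166', '125/122', '122/125', '119/129', '119/129', '115/130', '117/128', '115/130', '120/128', '118/129', '116/130', '117/129', '118/128', '117/129', '117/130', '119/128', '116/128', '107/116', '110/115', '109/117', '108/116', '111/116', '111/116', '108/119']
242 ['115/121', '114/121', '119/122', '121/121', '102/109', '104/108', '89/94', '92/93', '77/81', '104/104', '126/132', '120/133', '120/132', '121/131', '122/132', '121/131', '120/132', '120/132', '120/132', '118/133', '121/130', '119/131', '120/131', '118/132', '119/134', '109/118', '110/118', '110/117', '109/118', '110/119', '110/119', '110/117', '108/119', '110/116']
```

move_arm(plan=[[0.1,-0.1,0,0],[0.1,-0.1,0,0],[0.1,-0.1,0,0]])

```text
t: 10.48
tool_pos: [0.5989, -0.165, 0.0298]
eef_rot: [2.139, 2.292, -0.008]
force: [-4.8, -13.3, 0.2]
gripper_width: 0.0215
grasp_force: 51.7
```

move_arm(plan=[[-0.35,-0.15,0,0],[-0.35,-0.15,0,0]])

```text
t: 10.72
tool_pos: [0.5985, -0.1651, 0.0295]
eef_rot: [2.143, 2.293, 0.001]
force: [-0.4, -4.6, -3.3]
gripper_width: 0.0215
grasp_force: 51.5
```

move_arm(plan=[[0,0,0,0],[0,0,0,0],[0,0,0,0],[0,0,0,0],[0,0,-3,0],[0,0,-6,0],[0,0,-6,0],[0,0,-6,0]], jaw=0)

```text
t: 11.72
tool_pos: [0.5965, -0.1632, 0.0892]
eef_rot: [-2.144, -2.295, 0.0]
force: [-0.4, -0.4, -0.6]
gripper_width: 0.0854
grasp_force: 0.0
```

move_arm(plan=[[0,0,-2,0],[3,0.1,-2,0],[5.9,0.2,-2,0],[5.9,0.2,0,0],[5.9,0.2,0.5,0],[5.9,0.2,0.5,0],[5.9,0.2,0.5,0],[5.9,0.2,0.5,0]], jaw=1)

```text
t: 12.72
tool_pos: [0.5955, -0.105, 0.0853]
eef_rot: [2.145, 2.294, 0.001]
force: [-0.4, -0.9, 0.0]
gripper_width: -0.0
grasp_force: 0.0
```

```bash
python3 -c "
from h import *
c=crop('side',170,140,240,170,'pics/s4.png')
s=r.read_state();print(s['tool_pos'],s['force'],s['gripper_width'])"
```

```text
[ 0.59548025 -0.10490409  0.08527446] [-0.26584614 -0.63025452 -0.55865156] -2.4439016483205186e-05
```

View pics/s4.png

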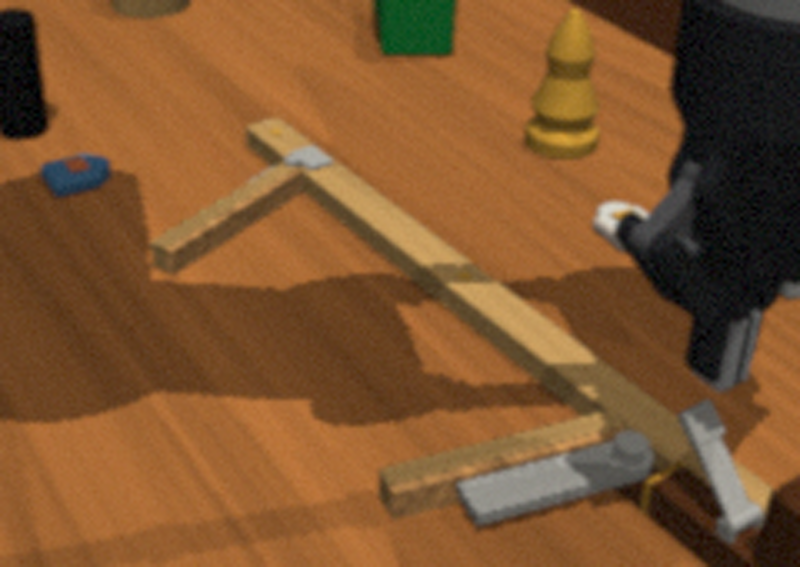

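The side view shows the shut fingers' tip at (725,380) above the lever pad at (705,412), and the blade still lying along the slip. Now I'll press the lever.

move_arm(plan=[[0,0,1.5,0],[0,0,2.3,0],[0.2,0,2.5,0],[0.4,0,2.75,0],[0.6,0,3.05,0],[0.8,0,3.35,0],[0.95,0,3.6,0],[1.1,0,3.8,0],[1.1,0,3.8,0]])

```text
t: 13.9
tool_pos: [0.5944, -0.0928, 0.0466]
eef_rot: [-2.145, -2.295, -0.001]
force: [0.6, 2.2, 3.2]
gripper_width: 0.0001
grasp_force: 1.6
```

move_arm(plan=[[0.15,0,0.3,0],[0.25,0,0.6,0],[0.35,0,0.9,0],[0.43,0,1.15,0],[0.5,0,1.4,0],[0.53,0,1.6,0],[0.55,0,1.75,0],[0.55,0,1.75,0]])

```text
t: 14.9
tool_pos: [0.5943, -0.0888, 0.0302]
eef_rot: [2.144, 2.294, -0.0]
force: [-1.3, 1.2, 9.8]
gripper_width: 0.0002
grasp_force: 5.1
```

move_arm(plan=[[0.03,0,0.1,0],[0.03,0,0.15,0],[0.03,0,0.15,0]])

```text
t: 15.28
tool_pos: [0.5944, -0.0888, 0.03]
eef_rot: [2.143, 2.294, -0.0]
force: [-4.1, -0.1, 17.3]
gripper_width: -0.0
grasp_force: 8.7
```

move_arm(plan=[[0,0,-1.5,0],[0,0,-7,0],[-4,0,-9,0],[-9,-0.2,-9,0],[-9,-0.2,-9,0],[-9,-0.2,-9,0]], jaw=0)

```text
t: 16.02
tool_pos: [0.5973, -0.1776, 0.1169]
eef_rot: [-2.145, -2.293, 0.001]
force: [-1.1, -0.3, -0.5]
gripper_width: 0.0854
grasp_force: 0.0
```

```bash
python3 -c "
from h import *
crop('side',270,210,150,110,'pics/s5.png')
c=vision.camera('top');F=c['frame'].astype(int)
for y in (190,198,206,214,222,226): print(y,[a[2]-a[0] for a in F[y,330:358]])
s=r.read_state();print(s['tool_pos'],s['force'],s['gripper_width'])"
```

```text
190 [np.int64(100), np.int64(88), np.int64(86), np.int64(110), np.int64(49), np.int64(88), np.int64(67), np.int64(69), np.int64(66), np.int64(67), np.int64(71), np.int64(80), np.int64(88), np.int64(47), np.int64(-12), np.int64(-3), np.int64(0), np.int64(0), np.int64(-2), np.int64(-3), np.int64(-5), np.int64(-7), np.int64(-6), np.int64(-7), np.int64(-16), np.int64(95), np.int64(69), np.int64(70)]
198 [np.int64(91), np.int64(94), np.int64(51), np.int64(46), np.int64(70), np.int64(67), np.int64(67), np.int64(66), np.int64(70), np.int64(68), np.int64(87), np.int64(92), np.int64(3), np.int64(-6), np.int64(-2), np.int64(-1), np.int64(-1), np.int64(1), np.int64(-2), np.int64(-2), np.int64(-1), np.int64(-2), np.int64(-6), np.int64(12), np.int64(137), np.int64(124), np.int64(118), np.int64(119)]
206 [np.int64(89), np.int64(33), np.int64(74), np.int64(71), np.int64(62), np.int64(64), np.int64(66), np.int64(69), np.int64(81), np.int64(105), np.int64(75), np.int64(-14), np.int64(-2), np.int64(-1), np.int64(-2), np.int64(0), np.int64(0), np.int64(-2), np.int64(-2), np.int64(-3), np.int64(-3), np.
[... 715 characters left out ...]
), np.int64(-1), np.int64(-1), np.int64(-2), np.int64(-10), np.int64(16), np.int64(128), np.int64(114), np.int64(114), np.int64(115), np.int64(113), np.int64(113), np.int64(112), np.int64(114)]
226 [np.int64(84), np.int64(81), np.int64(83), np.int64(85), np.int64(79), np.int64(95), np.int64(101), np.int64(41), np.int64(-13), np.int64(-11), np.int64(-13), np.int64(-7), np.int64(-7), np.int64(-5), np.int64(-4), np.int64(-3), np.int64(-3), np.int64(-9), np.int64(-16), np.int64(139), np.int64(121), np.int64(117), np.int64(117), np.int64(115), np.int64(117), np.int64(116), np.int64(118), np.int64(117)]
[ 0.59751654 -0.17671148  0.11708282] [-0.92966832 -0.03947124  0.68161889] 0.08578095562988229
```

View pics/s5.png

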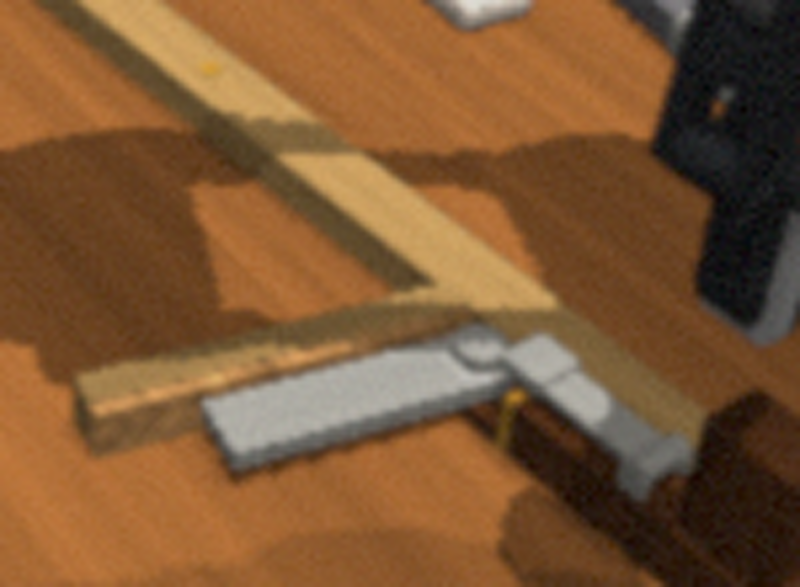

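The side view shows the lever lying flat, pad at (545,355), and the blade flush by the slip. I'll regrip the handle.

move_arm(plan=[[1.1,0.2,0,0],[1.1,0.2,3,0],[1.1,0.2,6,0],[1.1,0.2,8.8,0],[1.1,0.2,8.8,0],[1.1,0.2,8.8,0]])

```text
t: 16.88
tool_pos: [0.6002, -0.166, 0.0307]
eef_rot: [2.143, 2.295, 0.001]
force: [0.5, 0.6, 0.1]
gripper_width: 0.0856
grasp_force: 0.0
```

move_arm(plan=[[0,0,0,0],[0,0,0,0],[0,0,0,0],[0,0,0,0],[0,0,0,0],[0,0,0,0]], jaw=1, newtons=50)

```text
t: 17.62
tool_pos: [0.5992, -0.1668, 0.0303]
eef_rot: [2.145, 2.295, -0.0]
force: [-2.6, -1.3, 6.5]
gripper_width: 0.0211
grasp_force: 49.9
```

move_arm(plan=[[-0.2,-0.3,-0.2,0],[-0.6,-0.8,-0.4,0],[-0.6,-0.8,-3,0],[-0.6,-0.8,-6,0],[5,-0.8,-6,0],[10,-0.8,-6,0],[15,-0.8,-6,0],[20,-0.8,-6,0],[24.1,-0.8,-6,0],[24.1,-0.8,-6,0],[24.1,-0.8,-6,0],[24.1,-0.8,-6,0]])

```text
t: 19.12
tool_pos: [0.5751, 0.0721, 0.0896]
eef_rot: [2.146, 2.294, -0.001]
force: [-0.6, -0.7, -3.7]
gripper_width: 0.0216
grasp_force: 49.8
```

```bash
python3 -c "
from h import *
crop('top',160,150,140,105,'pics/t6.png')
s=r.read_state();print(s['tool_pos'],s['eef_rot'],s['force'],s['torque'])"
```

```text
[0.57518362 0.07203054 0.08964762] [ 2.14673035e+00  2.29361526e+00 -4.35961928e-04] [ 0.54161476 -0.06643764 -4.68704279] [-0.21159565 -0.00738202 -0.00635766]
```

View pics/t6.png

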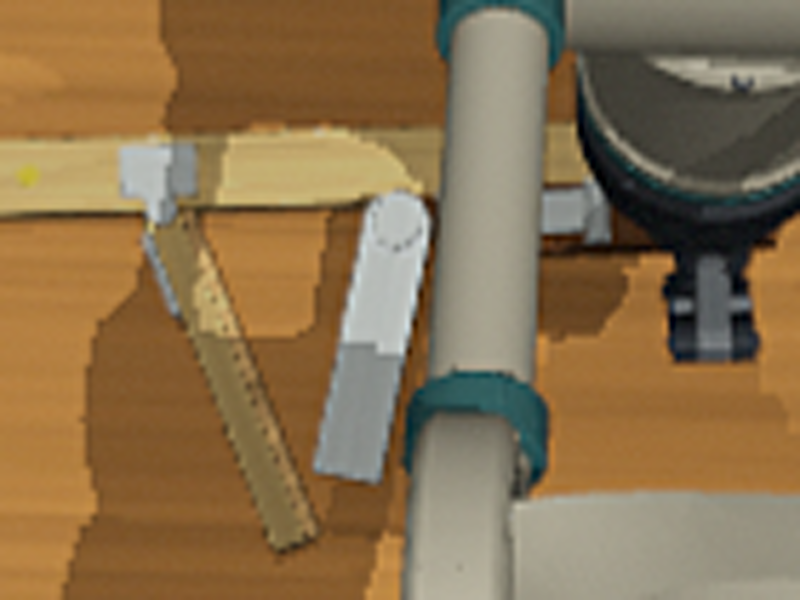

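The top view shows the locked blade (pivot (397,220), end (347,478)) clear of the hinged slip, which ends at (318,535). I'll lower it and bring it to the rail.

move_arm(plan=[[0,0,3,0],[0,0,5,0],[0,0,5.85,0],[0,0,5.85,0],[0,0.4,5.85,0],[0,0.65,5.85,0],[0,0.65,5.85,0]])

```text
t: 20.05
tool_pos: [0.5822, 0.0738, 0.0316]
eef_rot: [2.145, 2.295, 0.001]
force: [0.0, -0.2, -3.3]
gripper_width: 0.0212
grasp_force: 50.0
```

move_arm(plan=[[0,0.1,0.04,0],[0,0.15,0.04,0],[0,0.15,0.04,0]])

```text
t: 20.42
tool_pos: [0.583, 0.0739, 0.0309]
eef_rot: [-2.145, -2.295, -0.0]
force: [-0.8, -0.1, -3.7]
gripper_width: 0.0211
grasp_force: 50.1
```

move_arm(plan=[[0,0.1,0.03,0],[0,0.15,0.03,0],[0,0.15,0.03,0]])

```text
t: 20.8
tool_pos: [0.5832, 0.0739, 0.0305]
eef_rot: [-2.144, -2.294, 0.003]
force: [-3.6, -0.3, -1.2]
gripper_width: 0.0216
grasp_force: 50.5
```

move_arm(plan=[[0,0.05,0.02,0],[0,0.1,0.02,0],[0,0.1,0.02,0]])

```text
t: 21.18
tool_pos: [0.5832, 0.0738, 0.0303]
eef_rot: [-2.143, -2.293, 0.005]
force: [-6.4, -1.0, 1.8]
gripper_width: 0.0212
grasp_force: 50.8
```

move_arm(plan=[[0.2,-0.15,-0.02,0],[0.6,-0.15,-0.02,0],[1.0,-0.15,-0.02,0],[1.4,-0.15,-0.02,0],[1.8,-0.15,-0.02,0],[2.2,-0.15,-0.02,0],[2.6,-0.15,-0.02,0],[3.0,-0.15,-0.02,0],[3.4,-0.15,-0.02,0],[3.7,-0.15,-0.02,0],[4.0,-0.15,-0.02,0],[4.0,-0.15,-0.02,0]])

```text
t: 22.68
tool_pos: [0.5805, 0.113, 0.0306]
eef_rot: [-2.144, -2.296, 0.004]
force: [-4.2, -3.6, -1.0]
gripper_width: 0.0215
grasp_force: 50.6
```

move_arm(plan=[[0.2,0,0,0],[0.4,0,0,0],[0.6,0,0,0],[0.8,0,0,0],[1.0,0,0,0],[1.0,0,0,0]])

```text
t: 23.42
tool_pos: [0.5799, 0.1228, 0.0306]
eef_rot: [2.144, 2.296, -0.004]
force: [-4.5, -4.2, -0.7]
gripper_width: 0.0214
grasp_force: 50.6
```

move_arm(plan=[[0.15,-0.05,0,0],[0.3,-0.05,0,0],[0.45,-0.05,0,0],[0.6,-0.05,0,0],[0.6,-0.05,0,0]])

```text
t: 24.05
tool_pos: [0.5794, 0.1295, 0.0305]
eef_rot: [-2.145, -2.296, 0.001]
force: [-2.5, -3.9, -1.2]
gripper_width: 0.0211
grasp_force: 50.4
```

move_arm(plan=[[0.1,0,0,0],[0.2,0,0,0],[0.2,0,0,0]])

```text
t: 24.42
tool_pos: [0.5793, 0.1314, 0.0305]
eef_rot: [-2.145, -2.295, 0.002]
force: [-3.5, -3.8, -1.9]
gripper_width: 0.0213
grasp_force: 50.4
```

```bash
python3 -c "
from h import *
crop('top',160,160,100,75,'pics/t7.png')"
```

```text
(no output)
```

View pics/t7.png

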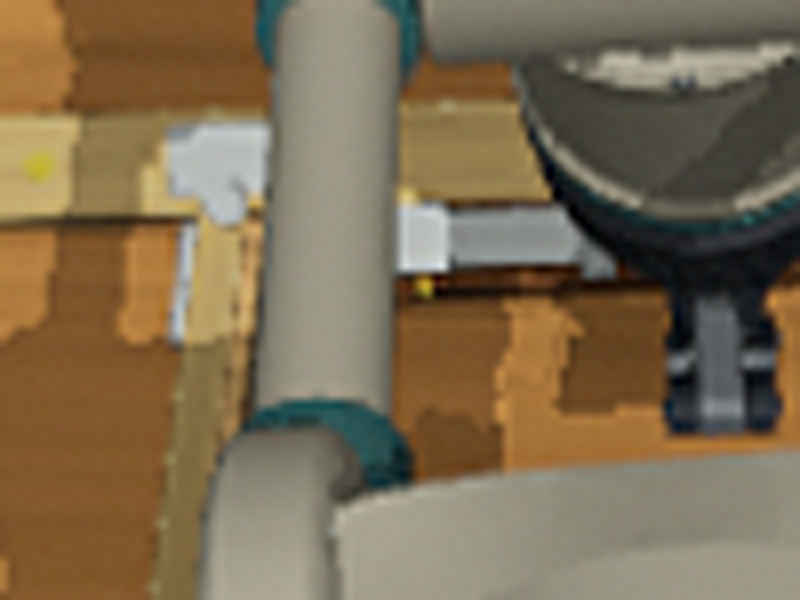

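The top view is partly hidden by the arm. The fin's outer edge runs (200,225)-(155,590), so it is past square and near the final slant. Now I'll use fine steps.

move_arm(plan=[[0.1,0,0,0],[0.1,0,0,0]])

```text
t: 24.72
tool_pos: [0.5792, 0.1323, 0.0305]
eef_rot: [-2.145, -2.295, 0.002]
force: [-3.7, -3.5, -0.8]
gripper_width: 0.0215
grasp_force: 50.4
```

move_arm(plan=[[0.1,0,0,0],[0.1,0,0,0]])

```text
t: 24.98
tool_pos: [0.5792, 0.1333, 0.0305]
eef_rot: [2.145, 2.295, -0.002]
force: [-3.0, -3.7, -1.1]
gripper_width: 0.0212
grasp_force: 50.4
```

move_arm(plan=[[0.1,0,0,0],[0.1,0,0,0]])

```text
t: 25.22
tool_pos: [0.5791, 0.1343, 0.0305]
eef_rot: [2.145, 2.295, -0.002]
force: [-3.7, -4.3, -1.6]
gripper_width: 0.021
grasp_force: 50.4
```

move_arm(plan=[[0.07,0,0,0],[0.07,0,0,0]])

```text
t: 25.48
tool_pos: [0.579, 0.1349, 0.0305]
eef_rot: [2.145, 2.295, -0.002]
force: [-4.5, -4.3, -1.3]
gripper_width: 0.0214
grasp_force: 50.4
```

move_arm(plan=[[0.08,0,0,0],[0.08,0,0,0]])

```text
t: 25.72
tool_pos: [0.579, 0.1358, 0.0305]
eef_rot: [2.145, 2.295, -0.002]
force: [-2.1, -3.3, -1.7]
gripper_width: 0.0214
grasp_force: 50.4
```

move_arm(plan=[[0.08,0,0,0],[0.08,0,0,0]])

```text
t: 25.98
tool_pos: [0.579, 0.1365, 0.0305]
eef_rot: [2.145, 2.295, -0.002]
force: [-3.7, -5.0, -1.1]
gripper_width: 0.021
grasp_force: 50.4
```

```bash
cat > fin.py <<'E'
from h import *
c=vision.camera('top'); F=c["frame"].astype(float)
def edge(x0,x1,y0,y1,z=.018):  # strongest dark->bright step (left edge of fin), per row
    pts=[]
    g=cv2.GaussianBlur(F.sum(2),(0,0),.7)
    sat=cv2.GaussianBlur(F[:,:,1],(0,0),.7)
    for y in range(y0,y1):
        d=np.gradient(sat[y,x0:x1]); i=int(np.argmax(d))
        if 0<i<len(d)-1:
            a,b,e=d[i-1:i+2]; i=i+.5*(a-e)/(a-2*b+e)
        pts.append((x0+i,y))
    pts=np.array(pts); p=np.polyfit(pts[:,1],pts[:,0],1)
    for _ in range(5):
        k=abs(np.polyval(p,pts[:,1])-pts[:,0])<.8
        if k.sum()<8: break
        p=np.polyfit(pts[k,1],pts[k,0],1)
    w=ray(c,[(np.polyval(p,y),y) for y in(y0,y1)],z); v=w[1]-w[0]
    return k.sum(),len(pts),p,np.degrees(np.arctan2(v[1],-v[0]))
print(edge(172,190,202,233)); print(edge(322,342,192,238))
E
python3 fin.py
```

```text
(np.int64(3), 31, array([-2.24040162e-01,  2.31051624e+02]), np.float64(9.432774325424552))
(np.int64(46), 46, array([-1.78732731e-01,  3.68483851e+02]), np.float64(9.362935216258341))
```

```bash
python3 - <<'E'
s=open('fin.py').read()
s=s.replace('sat=cv2.GaussianBlur(F[:,:,1],(0,0),.7)','sat=-cv2.GaussianBlur((F[:,:,2]-F[:,:,0])/F.sum(2)*100,(0,0),.7)')
s=s.replace('print(edge(172,190,202,233))','print(edge(171,188,204,238))')
open('fin.py','w').write(s)
E
python3 fin.py
```

```text
(np.int64(18), 34, array([-1.47743859e-01,  2.13899724e+02]), np.float64(5.2218044874137535))
(np.int64(46), 46, array([-1.79702261e-01,  3.67872017e+02]), np.float64(9.403110703640538))fin.py:6: RuntimeWarning: invalid value encountered in divide
  sat=-cv2.GaussianBlur((F[:,:,2]-F[:,:,0])/F.sum(2)*100,(0,0),.7)
```

move_arm(plan=[[0.05,0,0,0],[0.05,0,0,0]])

```text
t: 26.32
tool_pos: [0.5789, 0.137, 0.0305]
eef_rot: [2.145, 2.295, -0.002]
force: [-3.2, -4.8, -2.0]
gripper_width: 0.0212
grasp_force: 50.4
```

```bash
sed -i 's/^print.*//' fin.py; cat >> fin.py <<'E'
if __name__=="__main__":
    f=(F[:,:,2]-F[:,:,0])/F.sum(2)*100
    for y in range(186,242,4): print(y,np.round(f[y,168:196]).astype(int).tolist())
E
python3 fin.py 2>/dev/null
```

```text
186 [21, 21, 21, 20, 20, 20, 20, 19, 19, 19, 19, 18, 15, 16, 17, 18, 22, 11, -1, -1, 0, 7, 6, 5, 5, 6, 5, 5]
190 [33, 34, 33, 34, 35, 33, 31, 31, 32, 32, 31, 32, 34, 32, 3, -1, 16, 19, 18, 20, 14, 4, 5, 5, 5, 5, 5, 5]
194 [33, 33, 33, 32, 32, 32, 30, 31, 32, 31, 30, 32, 36, 4, -2, 16, 20, 19, 19, 19, 8, 5, 5, 5, 5, 5, 5, 5]
198 [33, 33, 33, 35, 34, 31, 31, 32, 31, 31, 33, 36, 16, -2, 4, 21, 19, 19, 19, 19, 2, 5, 6, 5, 5, 5, 5, 5]
202 [31, 35, 33, 33, 32, 31, 32, 30, 32, 31, 33, 30, 9, 2, 22, 19, 19, 19, 22, 17, 4, 5, 5, 5, 5, 5, 5, 5]
206 [33, 33, 33, 33, 33, 33, 32, 32, 34, 33, 35, 35, 31, 21, 20, 21, 21, 21, 22, 9, 5, 5, 5, 5, 6, 5, 5, 5]
210 [32, 34, 33, 32, 31, 32, 33, 34, 31, 33, 34, 29, 21, 19, 21, 21, 21, 22, 22, 8, 5, 5, 6, 6, 1, -4, -4, -6]
214 [34, 34, 31, 32, 33, 32, 31, 33, 33, 35, 32, 27, 20, 20, 21, 22, 20, 2, -7, -3, 2, 2, 1, 3, 5, 7, 8, 8]
218 [35, 33, 33, 32, 32, 32, 34, 33, 32, 37, 27, 21, 20, 22, 11, 5, 5, 6, 5, 6, 5, 6, 6, 6, 6, 6, 6, 6]
222 [33, 33, 34, 33, 33, 33, 35, 34, 35, 31, 21, 20, 19, 7, 5, 5, 6, 5, 5, 5, 6, 5, 5, 6, 5, 5, 6, 5]
226 [34, 33, 32, 35, 32, 33, 33, 34, 30, 22, 21, 20, 9, 5, 5, 5, 5, 5, 5, 5, 5, 5, 6, 5, 5, 6, 5, 6]
230 [35, 32, 35, 34, 34, 31, 35, 34, 26, 20, 22, 20, 6, 5, 5, 5, 5, 5, 5, 5, 5, 5, 5, 5, 5, 5, 5, 5]
234 [33, 33, 34, 32, 33, 32, 38, 28, 20, 21, 23, 16, 4, 5, 5, 5, 5, 5, 5, 5, 5, 5, 5, 5, 5, 5, 5, 5]
238 [33, 32, 32, 33, 32, 35, 24, 15, 21, 21, 21, 13, 4, 5, 5, 5, 5, 5, 5, 4, 5, 5, 5, 5, 5, 5, 5, 5]
```

```bash
cat > fin2.py <<'E'
from h import *
c=vision.camera('top'); F=c["frame"].astype(float); f=(F[:,:,2]-F[:,:,0])/(F.sum(2)+1)*100
def edge(x0,x1,y0,y1,th=26,z=.018):
    P=[]
    for y in range(y0,y1):
        v=f[y,x0:x1]; i=np.argmax(v<th)
        P.append((x0+i-1+(v[i-1]-th)/(v[i-1]-v[i]),y))
    w=ray(c,P,z); q=cv2.fitLine(w.astype(np.float32),cv2.DIST_HUBER,0,1e-3,1e-3).ravel(); a=np.degrees(np.arctan2(q[1],q[0]))
    n=np.array([-q[1],q[0]]); return round((a+90)%180-90,2), np.abs((w-q[2:])@n).mean()*1e3
print(edge(165,190,206,240), edge(165,190,206,240,30), edge(318,345,200,240), edge(318,345,200,240,30))
E
python3 fin2.py
```

```text
(np.float32(-7.8), np.float64(0.2456735484123815)) (np.float32(-7.78), np.float64(0.2264015693296794)) (np.float32(-9.58), np.float64(0.3385687935282878)) (np.float32(-9.27), np.float64(3.8410625997699044))
```

move_arm(plan=[[0.08,0,0,0],[0.08,0,0,0]])

```text
t: 26.68
tool_pos: [0.5789, 0.1378, 0.0306]
eef_rot: [2.145, 2.295, -0.002]
force: [-3.4, -4.3, -1.0]
gripper_width: 0.0213
grasp_force: 50.4
```

move_arm(plan=[[0.08,0,0,0],[0.08,0,0,0]])

```text
t: 26.92
tool_pos: [0.5788, 0.1386, 0.0305]
eef_rot: [2.145, 2.295, -0.002]
force: [-3.6, -4.7, -1.2]
gripper_width: 0.0208
grasp_force: 50.4
```

```bash
python3 fin2.py
```

```text
(np.float32(-8.51), np.float64(0.22960979627940611)) (np.float32(-8.51), np.float64(0.201877478900774)) (np.float32(-9.56), np.float64(0.31489857041430497)) (np.float32(-9.67), np.float64(2.2452701540618687))
```

move_arm(plan=[[0.08,0,0,0],[0.08,0,0,0]])

```text
t: 27.22
tool_pos: [0.5788, 0.1391, 0.0306]
eef_rot: [2.144, 2.295, -0.002]
force: [-3.5, -5.1, -1.2]
gripper_width: 0.0214
grasp_force: 50.5
```

move_arm(plan=[[0.05,0,0,0],[0.05,0,0,0]])

```text
t: 27.48
tool_pos: [0.5788, 0.1391, 0.0305]
eef_rot: [2.144, 2.295, -0.003]
force: [-3.3, -6.3, -0.4]
gripper_width: 0.0212
grasp_force: 50.5
```

```bash
python3 fin2.py
```

```text
(np.float32(-8.87), np.float64(0.21594609065184656)) (np.float32(-8.81), np.float64(0.22532954468753139)) (np.float32(-9.25), np.float64(0.30242617666012145)) (np.float32(-9.06), np.float64(2.354798168010732))
```

move_arm(plan=[[0.05,0,0,0],[0.05,0,0,0],[0.05,0,0,0]])

```text
t: 27.9
tool_pos: [0.5788, 0.1392, 0.0306]
eef_rot: [2.143, 2.295, -0.004]
force: [-3.3, -7.8, -1.7]
gripper_width: 0.021
grasp_force: 50.5
```

```bash
python3 fin2.py;python3 fin2.py
```

```text
(np.float32(-8.93), np.float64(0.29978399430611485)) (np.float32(-8.85), np.float64(1.3746927057480072)) (np.float32(-9.55), np.float64(0.35925125284703524)) (np.float32(-9.0), np.float64(2.690742408337717))
(np.float32(-8.73), np.float64(0.27180943098164906)) (np.float32(-8.65), np.float64(1.1054765370208546)) (np.float32(-9.39), np.float64(0.27820216704549666)) (np.float32(-9.47), np.float64(2.726636179542359))
```

Firm stop: force rises with no motion, and the slants agree within noise. I'll relax, release and retreat.

move_arm(plan=[[-0.15,-0.08,0.02,0],[-0.2,-0.1,0.03,0],[-0.2,-0.1,0.03,0]])

```text
t: 28.38
tool_pos: [0.5787, 0.1391, 0.0304]
eef_rot: [2.145, 2.295, 0.002]
force: [-2.7, -3.4, -1.9]
gripper_width: 0.0211
grasp_force: 50.4
```

move_arm(plan=[[0,0,0,0],[0,0,0,0],[0,0,0,0],[0,0,0,0],[0,0,-3,0],[0,0,-8,0],[-6,0,-12,0],[-12,0,-15,0],[-18,0,-15,0],[-24,0,-15,0],[-30,0,-15,0],[-30,0,-15,0]], jaw=0)

```text
t: 29.88
tool_pos: [0.5987, -0.1651, 0.1801]
eef_rot: [2.15, 2.288, -0.001]
force: [-1.1, 1.3, 0.1]
gripper_width: 0.0851
grasp_force: 0.0
```

```bash
python3 -c "
from h import *
crop('top',150,150,220,150,'pics/t8.png')
print(r.read_state()['t'])"; sed -n 1,1p fin2.py; python3 fin2.py
```

```text
29.925
from h import *
(np.float32(-8.88), np.float64(0.27464209799599243)) (np.float32(7.48), np.float64(3.8985417047580397)) (np.float32(-9.56), np.float64(0.2986935990875768)) (np.float32(0.0), np.float64(nan))fin2.py:7: RuntimeWarning: divide by zero encountered in scalar divide
  P.append((x0+i-1+(v[i-1]-th)/(v[i-1]-v[i]),y))
```

View pics/t8.png

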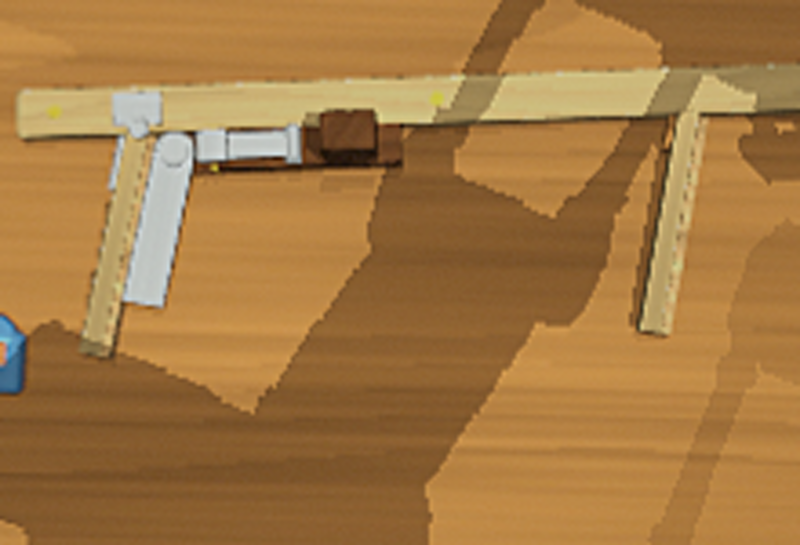

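The final top view shows the gauge seated at the hinged corner with its pivot at (175,150). The blade lies flush on the slip down to (125,300), the lever is flat, and the fins look parallel.

```bash
python3 -c "
from workcell import r
print(r.job_done())"
```

```text
the job is handed in; nothing more can be done
None
```

Job handed in at about 30 s: the hinged fin's measured slant is within about 0.7° of the fixed fin's (roughly the measurement noise), and the gauge is left seated in the hinged corner with its lever flat.

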